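# Set the bench air line

## Task

Get the bench air line ready: first swing the short lever of the drain valve fully shut, square across its pipe. Only then open the feed valve (the long lever) until its lever points straight at the upright steel marker on the curved strip, without swinging it well past the marker. Leave the marker and the other things on the bench where they are.

Things in the scene. Friction and masses are not known exactly. Their poses are not given: they have to be found in the camera images.
- feed_valve: Fixed brass ball valve with a long black-sleeved lever, on a steel pipe (25 mm thick, 170 mm long, ends bent down to flanges) on an 18 mm plywood pad 245 x 315 mm. A curved flat aluminium strip, 178 mm from the stem (top z 24 mm), carries the marker. Pipe top z 53 mm, brass body top 64 mm, stem 24 mm thick. Origin: stem axis at bench top; y along the pipe, x across it, z up. Stands left or right.
- drain_valve: Fixed brass ball valve of the same make, pipe and heights with a short black-sleeved lever, on an 18 mm plywood pad 100 x 260 mm; no strip, no marker. Origin: stem axis at bench top; y along the pipe, x across it, z up. Stands left or right.
- feed_lever (a joint): Angle of the long lever, counter-clockwise from above: 0 = shut (across the pipe, pointing to the valve's +x, at a stop), 1.571 = open (along the pipe, to the valve's +y, at a stop). Starts 0 to 0.12. Stiff (0.45 N m friction), no spring, stays where it is left.
- drain_lever (a joint): Angle of the short lever: same meaning, stops and stiffness as feed_lever. Starts well open (0.8 to 1.4).
- marker (a joint): Angle of the marker about the feed valve's stem, with the same zero and direction as feed_lever: the lever points at the marker when feed_lever equals this. Between 0.5 and 1.1; clamped, not to be moved.
- feed_lever_tip (a point): Middle of the long lever's outer end, 150 mm from the stem axis, z 92 mm. x outward along the lever, z up. Black sleeve from 45 to 150 mm from the axis, 22 mm wide, 12 mm thick (z 86 to 98 mm); below it, clear of the pipe, free down to the pad (z 18 mm). Best pushed sideways with shut fingertips.
- drain_lever_tip (a point): Middle of the outer end of the short lever, 100 mm from its stem axis, 92 mm above the bench. x outward along the lever, z up. Sleeve from 45 to 100 mm from the axis, same section and height as the long one.
- feed_valve_stem (a point): Point on the feed valve's vertical stem axis at lever height (92 mm). Axes as feed_valve. A 32 mm washer and 18 mm nut sit there, top at z = 99 mm.
- drain_valve_stem (a point): The same point on the drain valve; axes as drain_valve.
- marker_top (a point): Point on the marker at lever height (z 92 mm), 173 mm from the feed stem axis; x outward from the stem. The marker is a steel fin 8 mm wide, 10 mm deep, top z 98 mm, on a small block clamped to the strip. Its inner face is 168 mm from the axis: the lever's end passes it with 18 mm to spare.
- offcut: Bystander: wood offcut 90 x 140 x 38 mm, loose. Origin under its centre.
- tub: Bystander: round jar, 90 mm wide, 100 mm high, loose. Origin under its centre.
- hammer: Bystander: hammer 260 mm long, lying along y on the bench beyond the valves, loose. Origin under the middle of its length.
- glue: Bystander: white bottle 60 mm wide, 150 mm high, loose. Origin under its centre.

How it is judged:
On the way, in this order (a step that is already met when the one before it is completed fails the run):
1. the drain valve is fully shut while the feed valve is still as good as shut (value of joint drain_lever below 0.08 rad and value of joint feed_lever below 0.2 rad), for 0.2 s.
2. the feed lever points at the marker, the drain still shut (value of joint drain_lever below 0.08 rad and angle between the x axis of feed_lever_tip and the x axis of marker_top, either way round below 0.065 rad), for 0.2 s.
At the end, for the whole second after the job is handed in: The drain lever is within 0.08 rad of its shut stop, and the feed lever is at rest within 0.065 rad (3.7 degrees) of the marker's direction (all of step 2 and velocity of joint feed_lever between -0.02 and 0.02 rad/s); the robot touches nothing.
It fails at once if the feed valve is opened (beyond 0.25 rad) while the drain is not shut (beyond 0.15 rad) (value of joint feed_lever above 0.25 rad and value of joint drain_lever above 0.15 rad).
It fails at once if the feed lever is swung well past the marker (its end more than 25 mm beyond, about 10 degrees) (y of feed_lever_tip in the frame of marker_top above 0.025 m).
It fails at once if the marker is moved (more than 8 mm) (distance of marker_top from where it was at the start of the episode above 0.008 m).
It fails at once if another thing on the bench is moved more than 30 mm or knocked over (distance of any of offcut, tub, hammer, glue from where it was at the start of the episode above 0.03 m or angle between any of tub, glue, offcut's own z axis and vertical above 0.5 rad).
It also fails if it takes over 51 s, if anything falls off the work surface, if the arm or the gripper's body presses on something with over 40 N, if the wrist force passes 120 N, or if a joint passes its speed limit or range.

## Robot

A 6-joint arm with a two-finger parallel gripper is mounted at the origin on the work surface. World frame = base frame: x ahead of the robot, y to its left, z up, the work surface at z = 0. Lengths are in m, angles in rad, forces in N, time in s.
With the tool pointing down it reaches from about 0.375 to 0.975 m from the base axis. Payload 3.8 kg.
Tool frame: the origin (TCP) lies midway between the tips of the shut fingers; the grasp point (between the pads) lies 19 mm behind it; z points along the fingers, y is the line along which they close (so a half turn about z gives the same grasp; the last joint's range is limited). The gripper opens to 88 mm and grips with 3 to 60 N. Pads are 18 mm wide; open, the fingers measure 123 mm over their backs; the gripper's body (75 mm by 187 mm) begins 45 mm behind the grasp point.
Start: joints at [1.244, 0.264, 1.604, -0, 1.274, -0.037], TCP at [0.193, 0.647, 0.239] pointing down, gripper open.
Joint ranges: [-2.63, 2.63], [-0.94, 2.18], [0.31, 2.57], [-1.31, 4.45], [0, 2.66], [-2.55, 2.55]. Speed limits (rad/s): [2.57, 2.57, 3.14, 3.14, 3.14, 3.14].

## Interface

Orientations are given as a rotation vector (axis times angle).
In Python, from cell import manip, inverse_kinematics, cams, order gives the robot as it stands. Calls block until the motion is done:
- manip.move_pose(position, orientation): joint-space move of the TCP to a pose.
- manip.move_linear(position, rate=0.15, rot=None): straight line of the TCP; rot=None keeps the orientation; rate is the mean speed in m/s.
- manip.set_joints(angles): joint-space move.
- manip.set_gripper(opening, force=None): finger opening in m; force is the grip in N (None keeps the last); returns when the fingers have stopped.
- manip.dwell(seconds).
- inverse_kinematics(position, orientation): joint angles nearest the present ones, or None.
- manip.state(): the state.
- cams.capture(name): name is "side" or "top" or "wrist"; returns a dict with "image" (400x640x3 uint8, blue, green, red), "z_map" (400x640 float32, m along the optical axis (not along the pixel's ray), 0 where there is no reading), "intrinsics" (3x3 intrinsics, pixels), "position" and "orientation" of the camera in the world; the wrist camera has in their place "T_tool_cam" (4x4, takes a point from camera to tool coordinates, whose origin is the TCP and whose axes are the flange's). Camera axes: x right, y down, z forward; pixel columns grow to the right and rows downward; lengths in m; the calibration is good to about 2 mm. A picture is of the moment at which its call begins: read the wrist's pose just before it.
A pose or a line that the arm cannot do raises manip.IKError and nothing moves.
- order.close_job(): hands the job in; it is judged then, once.
The state is a dict: "clock": time; "joint_pos": joint angles; "joint_velocities": joint speeds; "tau": joint torques, N m; "tool_pos": TCP position; "tcp_rot": TCP orientation; "contact_force": force on the tool from outside, world axes, zero at the start; "moment": the same for the moment, N m; "gripper_width": finger opening in m; "grasp_force": force on a finger pad.
Only numpy, scipy, OpenCV 4.12 (cv2) and the standard library are available. Lean on these libraries where they do the work, as an engineer would, in place of code of your own. Each camera call takes 0.05 s, during which the arm holds its last target. There are 200 camera calls.

## Working session

There is one attempt and no reset: what is moved stays moved. The work goes in short steps, each a Python script; the robot and the scene stay as the last script left them, time stands still between calls to the robot, and variables do not carry over. Pictures are saved under pics/ and viewed, at most 10 in all, crops included, and the job is handed in when it is done.

```bash
mkdir -p pics; ls
python3 - <<'E'
from cell import manip,cams
import cv2,pickle
for n in("top","side"):
    c=cams.capture(n);cv2.imwrite(f"pics/{n}0.png",c["image"]);pickle.dump(c,open(f"{n}0.pkl","wb"))
    print(n,c["position"],c["orientation"],c["intrinsics"])
s=manip.state();print(s["clock"],s["tool_pos"],s["tcp_rot"],s["gripper_width"])
E
```

```text
pics
top [ 0.36611283 -0.02814408  1.26486766] [-2.10388651  2.10124702 -0.23377155] [[375.38405934   0.         319.77784395]
 [  0.         375.38405934 192.82321836]
 [  0.           0.           1.        ]]
side [ 0.29111548 -0.85063112  0.81919215] [-2.22966054  0.45729773 -0.2002038 ] [[384.49094467   0.         311.83641114]
 [  0.         384.49094467 202.98941853]
 [  0.           0.           1.        ]]
0.1 [0.19268591 0.64623457 0.23751661] [-0.45355869 -3.10831774  0.00311533] 0.08777308856539255
```

View pics/top0.png

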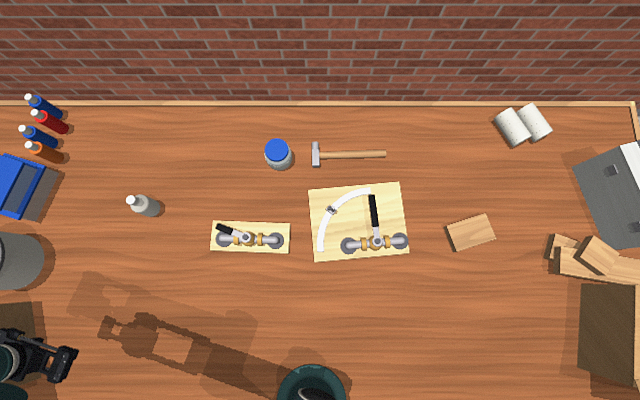

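View pics/side0.png

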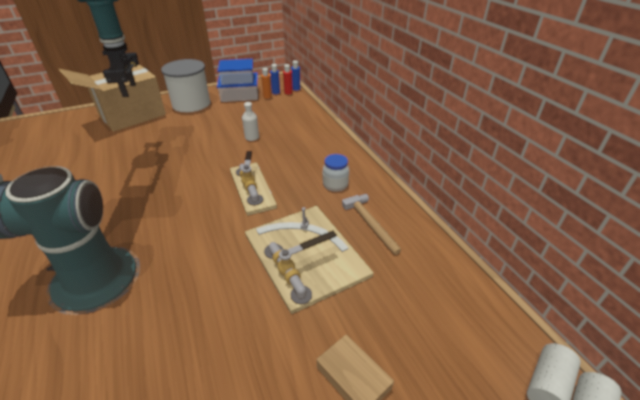

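The top view shows the drain stem at about (245,238) with its lever tip at (218,227). The feed stem is at (377,241) with its tip at (373,195), and the marker is near (332,210). I'll compute rough positions from these, then take wrist views.

```bash
cat > h.py <<'E'
import numpy as np,cv2
from scipy.spatial.transform import Rotation as R
def T(pos,rv):
    M=np.eye(4);M[:3,:3]=R.from_rotvec(rv).as_matrix();M[:3,3]=pos;return M
def ray(c,M,uv,z):
    """pixels -> world points on plane at height z"""
    uv=np.atleast_2d(uv).astype(float)
    d=np.c_[uv,np.ones(len(uv))]@np.linalg.inv(c["intrinsics"]).T@M[:3,:3].T
    return M[:3,3]+d*((z-M[2,3])/d[:,2])[:,None]
def lever(c,M,near,z=.098,win=.13,thr=60):
    """black sleeve near a world point: centre, direction, length, width"""
    m=(c["image"].max(2)<thr).astype(np.uint8)
    v,u=np.nonzero(m);P=ray(c,M,np.c_[u,v],z)
    k=np.linalg.norm(P[:,:2]-near[:2],axis=1)<win
    mm=np.zeros_like(m);mm[v[k],u[k]]=1
    n,l,s,_=cv2.connectedComponentsWithStats(mm)
    i=1+s[1:,4].argmax();v,u=np.nonzero(l==i)
    P=ray(c,M,np.c_[u,v],z)[:,:2]
    (cx,cy),(a,b),_=cv2.minAreaRect((P*1000).astype(np.float32))
    w,V=np.linalg.eigh(np.cov(P.T));d=V[:,1]
    return np.array([cx,cy])/1000,d,max(a,b),min(a,b),(u.mean(),v.mean(),len(u))
E
python3 - <<'E'
from h import *;import pickle
from cell import inverse_kinematics
c=pickle.load(open("top0.pkl","rb"));M=T(c["position"],c["orientation"])
for n,p,z in(("fstem",(377,241),.099),("ftip",(373,195),.098),("mark",(332,209),.098),("dstem",(245,238),.099),("dtip",(218,227),.098),("glue",(130,201),.15),("tub",(277,148),.1),("ham",(348,154),.02)):
    print(n,ray(c,M,p,z)[0].round(3))
for p in((374,212),(228,230)): print(lever(c,M,ray(c,M,p,.098)[0],win=.09))
w=cv2.resize(c["image"][170:275,190:430],None,fx=3.3,fy=3.3,interpolation=cv2.INTER_CUBIC);cv2.imwrite("pics/c.png",w)
E
```

```text
fstem [ 0.478 -0.203  0.099]
ftip [ 0.624 -0.195  0.098]
mark [ 0.579 -0.065  0.098]
dstem [0.487 0.206 0.099]
dtip [0.521 0.292 0.098]
glue [0.593 0.55  0.15 ]
tub [0.781 0.114 0.1  ]
ham [ 0.787 -0.124  0.02 ]
(array([ 0.57483252, -0.19395763]), array([-0.99526639, -0.09718441]), 100.28270721435547, 18.951833724975586, (np.float64(373.1063829787234), np.float64(210.4627659574468), 188))
(array([0.51649554, 0.2729628 ]), array([0.36608066, 0.93058312]), 50.449337005615234, 19.945688247680664, (np.float64(224.1818181818182), np.float64(228.73737373737373), 99))
```

View pics/c.png

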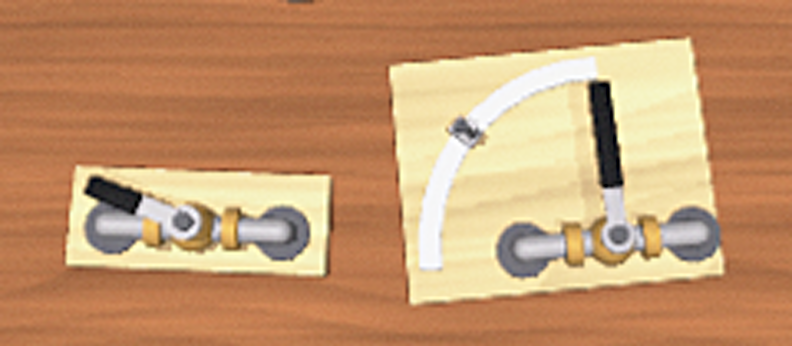

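The crop agrees with the sizes given: lever lengths are right, and the marker is about 173 mm from the stem. Next I'll shut the fingers and look with the wrist camera.

```bash
cat >> h.py <<'E'
def down(psi):
    """tool down, tool y axis along world heading psi"""
    y=np.array([np.cos(psi),np.sin(psi),0]);z=np.array([0,0,-1.]);x=np.cross(y,z)
    return R.from_matrix(np.c_[x,y,z]).as_rotvec()
def wrist(name):
    from cell import manip,cams
    s=manip.state();c=cams.capture("wrist");cv2.imwrite(f"pics/{name}.png",c["image"])
    M=T(s["tool_pos"],s["tcp_rot"])@c["T_tool_cam"];return c,M
E
python3 - <<'E'
from h import *;from cell import manip,inverse_kinematics;import pickle
manip.set_gripper(0.0)
r0=manip.state()["tcp_rot"];print("y axis",R.from_rotvec(r0).as_matrix()[:,1])
for n,p in(("d",(.49,.24,.36)),("f",(.52,-.13,.40))):
    for psi in (np.pi/2,-np.pi/2):
        q=inverse_kinematics(p,down(psi));print(n,psi,q)
    psi=-np.pi/2 if abs(inverse_kinematics(p,down(-np.pi/2))[5])<1.3 else np.pi/2
    manip.move_pose(p,down(psi));c,M=wrist("w"+n);pickle.dump((c,M),open(n+".pkl","wb"));print(M[:3,3],manip.state()["clock"])
    near=np.array([.516,.273] if n=="d" else [.575,-.194]);print(lever(c,M,near,win=.09))
E
```

```text
y axis [ 2.85812412e-01  9.58285586e-01 -1.92157323e-05]
d 1.5707963267948966 [ 4.09798968e-01 -3.44021269e-02  1.71462089e+00 -4.44089210e-16
  1.46137389e+00 -1.16099736e+00]
d -1.5707963267948966 [ 4.09798968e-01 -3.44021269e-02  1.71462089e+00 -4.44089210e-16
  1.46137389e+00  1.98059529e+00]
[0.41450689 0.24058856 0.50539514] 3.325
(array([0.51711731, 0.27446747]), array([0.36659974, 0.93037876]), 53.86546325683594, 21.07714080810547, (np.float64(343.0952380952381), np.float64(187.16964285714286), 672))
f 1.5707963267948966 [-0.29145029 -0.05926196  1.66755945  0.          1.53329517 -1.86224662]
f -1.5707963267948966 [-2.91450289e-01 -5.92619627e-02  1.66755945e+00 -4.44089210e-16
  1.53329517e+00  1.27934604e+00]
[ 0.59468189 -0.12948172  0.54558009] 5.4667
(array([ 0.5775697 , -0.19319516]), array([-0.99499501, -0.09992466]), 102.65589904785156, 21.666610717773438, (np.float64(365.46311787072244), np.float64(114.71330798479087), 1315))
```

View pics/wd.png

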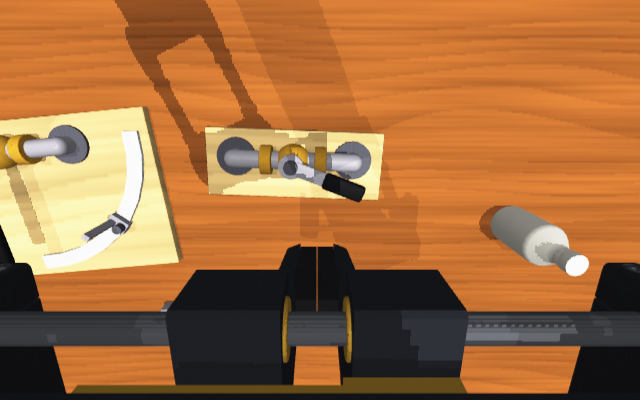

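View pics/wf.png

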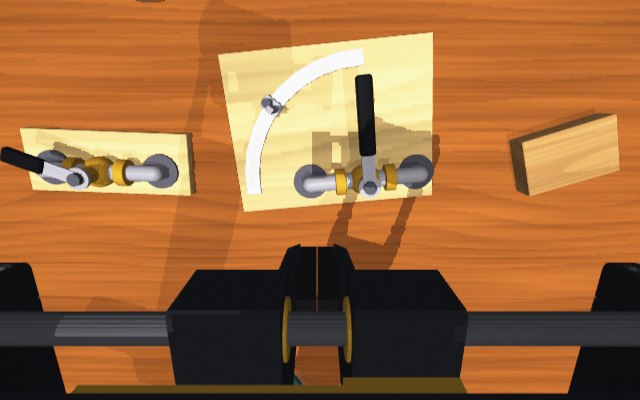

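The drain view shows the stem at (291,165) and the lever tip at (363,193). The feed view shows the stem nut at (370,187) and the marker near (270,103). I'll zoom in on the marker in the feed view.

Run:
```python
from h import *;import pickle
c,M=pickle.load(open("f.pkl","rb"))
s=ray(c,M,(370,187),.099)[0];print("fstem nut",s)
a=cv2.resize(c["image"][80:125,245:300],None,fx=8,fy=8,interpolation=cv2.INTER_NEAREST)
c2,M2=pickle.load(open("d.pkl","rb"));print("dstem",ray(c2,M2,(291,166),.099)[0])
b=cv2.resize(c2["image"][205:250,75:140],None,fx=5,fy=8,interpolation=cv2.INTER_NEAREST)
cv2.imwrite("pics/m.png",np.hstack([a,b]))
# world points from depth above z=60mm near the marker
for c,M in((c,M),(c2,M2)):
    z=c["z_map"];v,u=np.nonzero(z>0);P=np.c_[u,v,np.ones(len(u))]@np.linalg.inv(c["intrinsics"]).T*z[v,u][:,None]
    P=P@M[:3,:3].T+M[:3,3]
    k=(np.hypot(P[:,0]-.579,P[:,1]+.065)<.05)&(P[:,2]>.035)&(P[:,2]<.13)
    print(np.c_[P[k].round(3),u[k],v[k]][np.argsort(-P[k][:,2])][:14])
```

```text
fstem nut [ 0.48264823 -0.20329248  0.099     ]
dstem [0.48953736 0.20906436 0.099     ]
[[ 5.87e-01 -6.80e-02  1.00e-01  2.69e+02  1.09e+02]
 [ 5.87e-01 -6.60e-02  1.00e-01  2.68e+02  1.09e+02]
 [ 5.89e-01 -6.80e-02  9.90e-02  2.69e+02  1.07e+02]
 [ 5.83e-01 -7.00e-02  9.90e-02  2.71e+02  1.12e+02]
 [ 5.86e-01 -6.60e-02  9.90e-02  2.68e+02  1.10e+02]
 [ 5.87e-01 -6.50e-02  9.90e-02  2.67e+02  1.09e+02]
 [ 5.86e-01 -6.50e-02  9.80e-02  2.67e+02  1.10e+02]
 [ 5.82e-01 -6.90e-02  9.80e-02  2.70e+02  1.13e+02]
 [ 5.84e-01 -7.10e-02  9.80e-02  2.72e+02  1.11e+02]
 [ 5.88e-01 -6.50e-02  9.80e-02  2.67e+02  1.08e+02]
 [ 5.83e-01 -6.70e-02  9.80e-02  2.69e+02  1.12e+02]
 [ 5.86e-01 -7.10e-02  9.80e-02  2.72e+02  1.10e+02]
 [ 5.88e-01 -6.60e-02  9.80e-02  2.68e+02  1.08e+02]
 [ 5.88e-01 -6.40e-02  9.80e-02  2.66e+02  1.08e+02]]
[[ 5.82e-01 -6.40e-02  1.00e-01  8.50e+01  2.36e+02]
 [ 5.87e-01 -7.00e-02  9.90e-02  8.20e+01  2.39e+02]
 [ 5.86e-01 -6.20e-02  9.90e-02  8.80e+01  2.38e+02]
 [ 5.86e-01 -6.90e-02  9.90e-02  8.30e+01  2.38e+02]
 [ 5.84e-01 -6.30e-02  9.80e-02  8.70e+01  2.37e+02]
 [ 5.86e-01 -7.00e-02  9.80e-02  8.20e+01  2.38e+02]
 [ 5.84e-01 -6.20e-02  9.80e-02  8.80e+01  2.37e+02]
 [ 5.82e-01 -6.50e-02  9.80e-02  8.50e+01  2.35e+02]
 [ 5.87e-01 -6.40e-02  9.80e-02  8.70e+01  2.39e+02]
 [ 5.87e-01 -6.60e-02  9.80e-02  8.50e+01  2.39e+02]
 [ 5.85e-01 -7.00e-02  9.80e-02  8.20e+01  2.37e+02]
 [ 5.86e-01 -6.40e-02  9.80e-02  8.70e+01  2.38e+02]
 [ 5.90e-01 -6.70e-02  9.80e-02  8.50e+01  2.41e+02]
 [ 5.83e-01 -6.80e-02  9.80e-02  8.30e+01  2.36e+02]]
```

View pics/m.png

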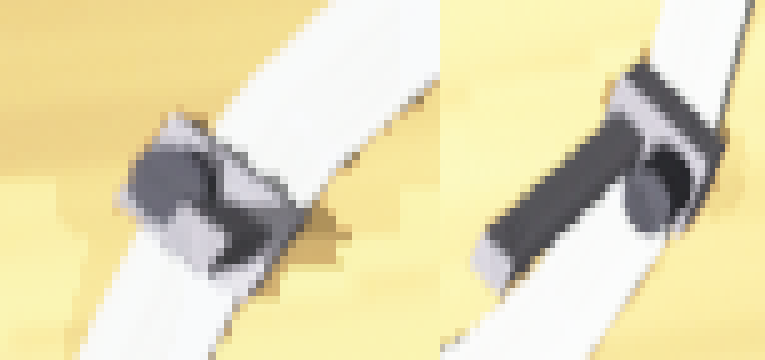

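Both views put the fin top at about (0.586, -0.067). That is 171 mm from the stem, against the 173 mm given, so the marker heading is about 0.915 rad. Next I'll push the drain lever shut.

```bash
cat >> h.py <<'E'
def fpos(stem,th,r,off,z=.074):
    """beside a lever at heading th: off along its CCW normal"""
    return np.array([stem[0]+r*np.cos(th)-off*np.sin(th),stem[1]+r*np.sin(th)+off*np.cos(th),z])
E
cat > drain.py <<'E'
from h import *;from cell import manip
S=np.array([.490,.2075]);r=.078;th=1.195;off=.036
p=fpos(S,th,r,off,.25);manip.move_pose(p,down(th))
manip.move_linear(fpos(S,th,r,off),rate=.15)
f0=np.array(manip.state()["contact_force"]);print("f0",f0.round(1))
def tang(th): 
    f=np.array(manip.state()["contact_force"])-f0; return f[1]*np.cos(th)-f[0]*np.sin(th)
off=.020
for th in np.r_[1.195,np.arange(1.05,.15,-.15),.12,.08,.05,np.arange(.03,-.2,-.02)]:
    manip.move_linear(fpos(S,th,r,off),rate=.06,rot=down(th))
    F=tang(th);s=manip.state();print(round(th,3),round(F,1),s["tool_pos"].round(4) if hasattr(s["tool_pos"],"round") else s["tool_pos"],round(s["clock"],1))
    if F>22: break
p=fpos(S,th,r,.05);manip.move_linear(p,rate=.1);p[2]=.25;manip.move_linear(p,rate=.25)
c,M=wrist("d1");print(lever(c,M,np.array([.56,.205]),win=.09),manip.state()["clock"])
E
python3 drain.py
```

```text
f0 [ 0.5 -0.  -0.3]
1.195 0.7 [0.5008 0.2873 0.0743] 8.9
1.05 2.1 [0.5112 0.2851 0.0739] 9.3
0.9 3.7 [0.5227 0.2813 0.0739] 9.6
0.75 3.8 [0.5336 0.2756 0.074 ] 10.0
0.6 3.8 [0.5434 0.2683 0.0741] 10.3
0.45 3.6 [0.5519 0.2596 0.0742] 10.7
0.3 3.0 [0.5591 0.2498 0.0743] 11.0
0.12 3.8 [0.5656 0.2369 0.0743] 11.4
0.08 5.4 [0.5667 0.2342 0.0744] 11.7
0.05 6.8 [0.5674 0.2321 0.0744] 11.9
0.03 6.5 [0.5679 0.2306 0.0744] 12.2
0.01 5.7 [0.5683 0.2291 0.0744] 12.4
-0.01 6.2 [0.5687 0.2276 0.0744] 12.7
-0.03 7.2 [0.5691 0.226  0.0744] 12.9
-0.05 11.1 [0.5694 0.2258 0.0745] 13.2
-0.07 15.6 [0.5696 0.2259 0.0745] 13.4
-0.09 23.3 [0.5699 0.226  0.0746] 13.7
(array([0.55967114, 0.15476015]), array([-0.9988245 ,  0.04847289]), 149.7202606201172, 83.24949645996094, (np.float64(311.6339257873402), np.float64(280.4418459619582), 6414)) 15.0167
```

The force rise with the tool stalled at heading about -0.03 shows the lever on its stop. Next I'll push the feed lever to just short of the marker, then measure both levers.

```bash
cat > feed.py <<'E'
from h import *;from cell import manip,cams
import sys
S=np.array([.4815,-.203]);r=.112
def look(n):
    c=cams.capture("top");M=T(c["position"],c["orientation"]);cv2.imwrite(f"pics/t{n}.png",c["image"])
    w,W=wrist("w"+n)
    for nm,near,win in(("drain",(.562,.205),.05),("feed",None,.06)):
        for k,(cc,MM) in(("top",(c,M)),("wrist",(w,W))):
            nr=S+.1*np.array([np.cos(.85),np.sin(.85)]) if near is None else np.array(near)
            try:
                a=lever(cc,MM,nr,win=win);d=a[1]*np.sign(a[1][0]);print(nm,k,a[0].round(4),"head",np.arctan2(d[1],d[0]).round(3),np.round(a[2:4],1))
            except Exception as e: print(nm,k,e)
    print("clock",manip.state()["clock"])
def push(t0,ths,n,view=(.42,-.13,.38)):
    manip.move_pose(fpos(S,t0,r,-.036,.2),down(t0))
    manip.move_linear(fpos(S,t0,r,-.036),rate=.15)
    for th in ths:
        manip.move_linear(fpos(S,th,r,-.020),rate=.07,rot=down(th))
        f=np.array(manip.state()["contact_force"]);print(round(th,3),round(f[1]*np.cos(th)-f[0]*np.sin(th),1))
    p=fpos(S,th,r,-.05);manip.move_linear(p,rate=.1);p[2]=.25;manip.move_linear(p,rate=.25)
    manip.move_pose(view,down(-np.pi/2));look(n)
E
python3 - <<'E'
from feed import *
manip.move_pose((.42,-.13,.38),down(-np.pi/2));look("1")
E
```

```text
drain top [0.5625 0.203 ] head -0.047 [51. 19.]
drain wrist [0.5645 0.2   ] head -0.02 [53.2 25.8]
feed top [ 0.5379 -0.1258] head -0.382 [99.5 15.6]
feed wrist [ 0.5518 -0.1861] head 0.096 [30.5  2.4]
clock 16.7
```

The drain lever heading is -0.03 ± 0.015, which matches square to its pipe at -0.034. Now the feed lever.

Run:
```python
from feed import *
push(.100,[.1,.25,.4,.55,.7,.8],"2")
```

```text
0.1 0.3
0.25 -2.0
0.4 -0.8
0.55 -1.7
0.7 -1.1
0.8 -1.3
drain top [0.5625 0.203 ] head -0.047 [51. 19.]
drain wrist [0.5641 0.1999] head -0.018 [54.  25.6]
feed top [ 0.5433 -0.11  ] head -0.106 [99.3 51.6]
feed wrist [ 0.5467 -0.1329] head 0.821 [102.8  20.5]
clock 24.85
```

View pics/w2.png

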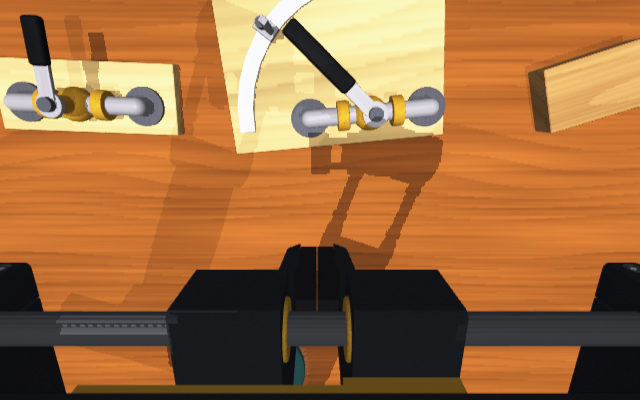

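The drain is still shut and the feed lever is at 0.821 rad, just short of the marker at (264,27). I'll push to about 0.913, then recheck the lever against the fin in the same image.

Run:
```python
from feed import *
push(.81,[.81,.87,.893],"3",view=(.52,-.13,.40))
c,M=wrist("w4")
z=c["z_map"];v,u=np.nonzero(z>0);P=np.c_[u,v,np.ones(len(u))]@np.linalg.inv(c["intrinsics"]).T*z[v,u][:,None]
P=P@M[:3,:3].T+M[:3,3]
k=(np.hypot(P[:,0]-.586,P[:,1]+.067)<.015)&(P[:,2]>.094)&(P[:,2]<.104)
m=P[k].mean(0);a=lever(c,M,S+.1*np.array([.61,.79]),win=.065);d=a[1]*np.sign(a[1][0])
st=a[0]-d*.0975;q=m[:2]-st
print("fin",m,k.sum(),"lever",a,"stem",st,"marker head",np.arctan2(q[1],q[0]),np.hypot(*q),"lever head",np.arctan2(d[1],d[0]))
cv2.imwrite("pics/z.png",cv2.resize(c["image"][60:240,200:440],None,fx=3,fy=3))
```

```text
0.81 0.1
0.87 -0.9
0.893 -4.0
drain top [0.5624 0.2032] head -0.033 [51.4 18.9]
drain wrist [0.5655 0.2004] head -0.03 [52.9 25.2]
feed top [ 0.5533 -0.1503] head 0.112 [89.  66.2]
feed wrist [ 0.5418 -0.1279] head 0.898 [102.7  21. ]
clock 32.2167
fin [ 0.58563721 -0.06712952  0.09753438] 53 lever (array([ 0.54182379, -0.12785426]), array([0.62316   , 0.78209437]), 102.7596435546875, 20.970626831054688, (np.float64(314.6079734219269), np.float64(143.1171096345515), 1204)) stem [ 0.48106569 -0.20410846] marker head 0.9187659460261876 0.1723323331869404 lever head 0.8980196570623096
```

View pics/z.png

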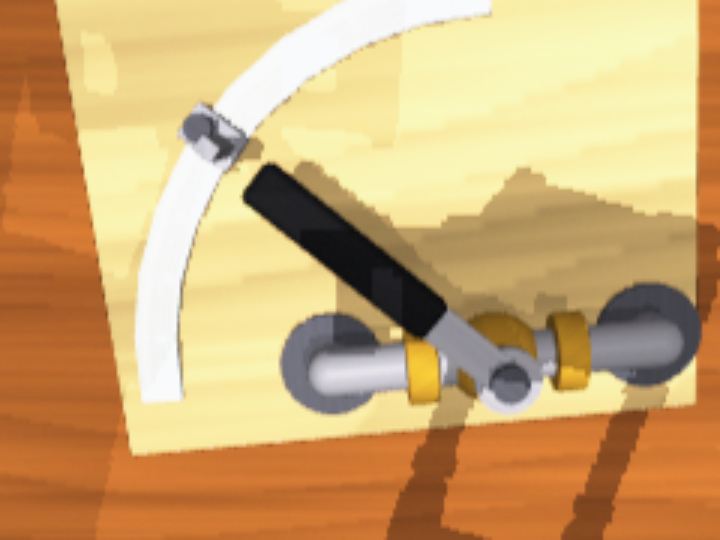

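The picture shows the lever tip at (262,185) and the fin at (207,150), seen from the nut at (510,383). The lever is about 0.02 rad short of the marker, well inside the 0.065 limit. The drain is shut and the arm is clear, so I'm handing in.

```bash
python3 -c "
from cell import order
print(order.close_job())"
```

```text
the job is handed in; nothing more can be done
None
```

I shut the drain valve against its stop first, then opened the feed lever to about 0.02 rad short of the marker direction (limit 0.065), and handed the job in at about 32 s of the 51 s allowed; the verdict was not reported back.

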